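# Set out the wash supplies for the facing machines

## Task

The wash supplies stand in a row on the wooden tray; set them all out in the metal rack for the machines across the aisle, which means in reverse order: the one that stood leftmost on the tray goes into the rightmost bay, the next one into the next bay to its left, and so on until all four bays are filled (left and right as the robot sees them). Stand each upright on the floor of its bay, centred in it, and do not knock any over on the way.

Things in the scene. Friction and masses are not known exactly. Their poses are not given: they have to be found in the camera images.
- bottle: White plastic bottle, loose, upright, round: body 52 mm diameter up to 85 mm above its underside, then a shoulder narrowing to a grey cap 26 mm wide; 130 mm tall in all, 0.15 to 0.31 kg. Origin: centre of its underside; z up along its axis.
- jar: Squat round jar, loose, upright, clear wall 54 mm diameter with a pale filling, steel lid 56 mm diameter from 54 to 70 mm above its underside; 70 mm tall in all, 0.17 to 0.35 kg. Origin: centre of its underside; z up along its axis.
- carton: Plain brown cardboard carton with a pale paper band, closed and stiff, loose, upright: 44 mm along its x, 54 mm along its y, 105 mm tall, 0.12 to 0.26 kg. At the start its axes are within 0.25 rad of the tray's. Origin: centre of its underside; z up.
- can: Plain aluminium can, loose, upright, straight round wall 44 mm diameter, 91 mm tall, flat top with a small white dot, 0.11 to 0.23 kg. Origin: centre of its underside; z up along its axis.
- mat_bottle: Dark rubber mat, hexagonal, 75 mm across flats. Fixed flat on the tray under the bottle at the start and stays behind, so it keeps marking where the bottle stood. Origin: centre of its underside, which is on the tray floor; thickness 3 mm. Not to be handled.
- mat_jar: Dark rubber mat, round, 76 mm diameter. Fixed flat on the tray under the jar at the start and stays behind, so it keeps marking where the jar stood. Origin: centre of its underside, which is on the tray floor; thickness 3 mm. Not to be handled.
- mat_carton: Dark rubber mat, rectangular, 76 by 70 mm, sides along the tray's. Fixed flat on the tray under the carton at the start and stays behind, so it keeps marking where the carton stood. Origin: centre of its underside, which is on the tray floor; thickness 3 mm. Not to be handled.
- mat_can: Dark rubber mat, square of 54 mm side turned by 45 degrees (a diamond). Fixed flat on the tray under the can at the start and stays behind, so it keeps marking where the can stood. Origin: centre of its underside, which is on the tray floor; thickness 3 mm. Not to be handled.
- tray: Brown wooden tray 342 x 175 mm, fixed, to the robot's left or right; floor top 15 mm above the counter, edge strips to 27 mm. y: along the row, to the robot's left (within 0.2 rad of world y); x: away from it. On mats (tops at 18 mm), containers stand at x 0, y -126, -42, 42, 126 mm (+-6 mm), in any order. Rear ledge (x 57 to 117 mm) holds a 28 mm tall cup. Origin: counter level, under mid-row.
- rack: Bright metal rack, as long as the tray, fixed on the other side; axes as the tray's (own yaw within 0.2 rad). Four empty bays, centres x 0, y -126, -42, 42, 126 mm, each 78 mm (y) by 102 mm (x) inside; floor 15 mm above the counter, 6 mm strips between to 27 mm. Rear ledge (x 57 to 117 mm) holds a 16 mm tall clothes peg. Origin: counter level, under mid-row.
Mind the look-alikes: they are no part of the job. Leave any blue look-alike of the can alone.

How it is judged:
By the outcome, as a careful person would: the job done as asked, in the order asked, and still so for the second after the job is handed in, with the robot touching nothing.
It also fails if it takes over 115 s, if anything falls off the work surface, if the arm or the gripper's body presses on something with over 40 N, if the wrist force passes 120 N, or if a joint passes its speed limit or range.

## Robot

A 7-joint arm with a two-finger parallel gripper is mounted at the origin on the work surface. World frame = base frame: x ahead of the robot, y to its left, z up, the work surface at z = 0. Lengths are in m, angles in rad, forces in N, time in s.
With the tool pointing down it reaches from about 0.4 to 0.85 m from the base axis. Payload 4.5 kg.
Tool frame: the origin (TCP) lies midway between the tips of the shut fingers; the grasp point (between the pads) lies 19 mm behind it; z points along the fingers, y is the direction in which the jaws open and shut (so a half turn about z gives the same grasp; the last joint's range is limited). The gripper opens to 88 mm and grips with 3 to 60 N. Pads are 18 mm wide; open, the fingers measure 123 mm over their backs; the gripper's body (75 mm by 187 mm) begins 45 mm behind the grasp point.
Start: joints at [1.283, 0.689, -0.195, 1.565, 0.157, 0.902, -0.215], TCP at [0.198, -0.593, 0.239] pointing down, gripper open.
Joint ranges: [-3.01, 3.01], [-0.46, 2.08], [-1.47, 1.51], [0.13, 2.56], [-1, 4.14], [0.04, 2.09], [-2.66, 2.66]. Speed limits (rad/s): [2.57, 2.57, 3.14, 3.14, 3.14, 3.14, 3.14].

## Interface

Orientations are given as a unit quaternion [x, y, z, w].
In Python, from plant import r gives the robot as it stands. The module is installed in compiled form; this text tells all that it offers.
- The arm moves only by the shell command python3 -m jog 'ROWS' [FORCE]. ROWS is JSON, a list of rows, each an object with "translation": the shift along the tool's x, y, z in units of 40 mm (1.0 is 40 mm), a list of three; "twist": the turn about the tool's z in units of 6 degrees (1.0 is 6 degrees); "claw": the opening in per cent of the stroke, from 0 (shut) to 100 (fully open). A call has 1 to 20 rows; each row shifts and turns the commanded pose from where the row before left it, along the tool's axes as they then stand; what a row does not reach is not made up. A row lasts 1/12 s, in which the tool goes at most 41.7 mm and 7.16 degrees, less where a joint would pass 70% of its speed; a pose out of reach is approached as far as the arm can. A call is refused whole if a number of a shift passes 1 or a number of a turn 1, either way. A call with a gripper value outside its range is refused whole. The fingers move at their own pace and stop on an object; FORCE is the grip in N (left out, the last holds). Time passes only in rows, so rows that do not move let the fingers close. It gives the time, the measured TCP pose, the force and the opening at its end, in the units of the state.
- r.get_state(): the state, without advancing time (a new reading comes with each control period).
- r.snapshot(name): name is "side" or "top"; returns a dict with "img" (480x640x3 uint8, red, green, blue), "fx", "fy", "cx", "cy" (pixels), "dist_coeffs" ([k1, k2, p1, p2, k3] as OpenCV has them; the pictures are not rectified), "origin" and "rotation" of the camera in the world. Camera axes: x right, y up, looking along -z (the intrinsics and any distortion apply to the point x, -y, -z); pixel columns grow to the right and rows downward; lengths in m; the calibration is good to about 2 mm. A picture is of the moment at which its call begins. There is no depth.
- r.finish_job(): hands the job in, once; it reports no verdict.
Trained networks look in the newest picture that a camera, given by its name, has taken for a name from the list of things; names that differ only in an ending like _2 or _b are one class to them, and where a whole thing is asked for, a point or a joint stands for the part that bears it (a point fixed in the world has none). Each returns a list of dicts, best first, with "confidence" (0 to 1); they miss things now and then, are a little off and sometimes report something else, mostly with a low value. They report only what shows in the picture. A call takes as long as a camera call. They do not tell look-alikes from the thing itself.
- r.spot_in(label, camera): "rect" ([left, top, right, bottom] in pixels, round what is visible of it).
- r.spot_point(label, camera): "location" ([row, column] in pixels: a listed point, or the origin of a listed thing).
The state is a dict: "clock": time; "q": joint angles; "qd": joint speeds; "joint_torque": joint torques, N m; "tool_pos": TCP position; "eef_rot": TCP orientation; "contact_force": force on the tool from outside, world axes, zero at the start; "moment": the same for the moment, N m; "opening": opening from 0.0 (shut) to 1.0 (fully open).
Only numpy, scipy, OpenCV 4.12 (cv2) and the standard library are available. Lean on these libraries where they do the work, as an engineer would, in place of code of your own. Each camera call takes 0.05 s, during which the arm holds its last target. There are 200 camera calls.

## Working session

There is one attempt and no reset: what is moved stays moved. The work goes in short steps, Python scripts to look and compute and a shell command to move; the robot and the scene stay as the last step left them, time stands still between calls to the robot, and variables do not carry over. Pictures are saved under pics/ and viewed, about 12 in all and at most 16, crops included, and the job is handed in when it is done.

```bash
mkdir -p pics; cat > h.py <<'E'
import numpy as np, cv2, json
from plant import r
from scipy.spatial.transform import Rotation as R
def snap(c,name=None):
    s=r.snapshot(c)
    if name: cv2.imwrite(f'pics/{name}.png',s['img'][:,:,::-1])
    return s
def rot(s):
    M=np.array(s['rotation'],float)
    return M if M.shape==(3,3) else R.from_quat(M).as_matrix()
def K(s): return np.array([[s['fx'],0,s['cx']],[0,s['fy'],s['cy']],[0,0,1.]])
def back(s,u,v,z):
    p=cv2.undistortPoints(np.array([[[u,v]]],float),K(s),np.array(s['dist_coeffs'],float))[0,0]
    d=rot(s)@np.array([p[0],-p[1],-1]); o=np.array(s['origin'])
    return o+d*(z-o[2])/d[2]
def proj(s,P):
    c=(np.atleast_2d(P)-np.array(s['origin']))@rot(s); c=c*[1,-1,-1]
    return cv2.projectPoints(c,np.zeros(3),np.zeros(3),K(s),np.array(s['dist_coeffs'],float))[0][:,0]
E
python3 - <<'E'
from h import *
st=r.get_state(); print({k:np.round(v,3) for k,v in st.items()})
zs=dict(bottle=.018,jar=.018,carton=.018,can=.018,mat_bottle=.015,mat_jar=.015,mat_carton=.015,mat_can=.015,tray=0,rack=0)
for c in ('top','side'):
    s=snap(c,c+'0'); print(c,np.round(s['origin'],3),np.round(rot(s),2).tolist(),s['fx'],s['dist_coeffs'])
    for n,z in zs.items():
        for d in r.spot_point(n,c)[:3]:
            v,u=d['location']; print(n,round(d['confidence'],2),np.round([u,v]),np.round(back(s,u,v,z),3))
E
```

```text
{'clock': np.float64(0.0), 'q': array([ 1.283,  0.69 , -0.195,  1.566,  0.157,  0.902, -0.215]), 'qd': array([-0.001,  0.001,  0.001, -0.001, -0.001,  0.002,  0.001]), 'joint_torque': array([ 0.0000e+00, -5.2756e+01, -1.2670e+00, -1.5343e+01, -5.3000e-02,
        7.0000e-03,  0.0000e+00]), 'tool_pos': array([ 0.197, -0.592,  0.238]), 'eef_rot': array([ 0.987,  0.16 , -0.   , -0.001]), 'contact_force': array([-0.256,  0.059,  1.135]), 'moment': array([ 0.032, -0.038,  0.073]), 'opening': np.float64(1.003)}
top [0.285 0.002 1.034] [[-0.08, 0.98, -0.2], [-1.0, -0.08, 0.01], [-0.01, 0.2, 0.98]] 558.231521997373 [-0.10841798  0.          0.          0.          0.        ]
bottle 0.61 [122. 242.] [0.533 0.348 0.018]
jar 0.76 [216. 221.] [0.559 0.168 0.018]
carton 0.68 [257. 211.] [0.572 0.089 0.018]
carton 0.35 [216. 222.] [0.557 0.167 0.018]
can 0.86 [171. 233.] [0.543 0.253 0.018]
can 0.66 [191. 308.] [0.398 0.22  0.018]
mat_bottle 0.85 [128. 243.] [0.53  0.336 0.015]
mat_jar 0.58 [211. 225.] [0.554 0.176 0.015]
mat_carton 0.73 [256. 213.] [0.569 0.09  0.015]
mat_can 0.77 [169. 234.] [0.542 0.258 0.015]
tray 0.87 [194. 230.] [0.551 0.213 0.   ]
rack 0.96 [418. 213.] [ 0.55  -0.219  0.   ]
side [0.285 0.626 0.722] [[-0.95, 0.21, -0.21], [-0.3, -0.68, 0.67], [-0.0, 0.7, 0.71]] 492.28136432359634 [-0.06305029  0.          0.          0.          0.        ]
bottle 0.71 [226. 399.] [0.531 0.343 0.018]
jar 0.81 [254. 304.] [0.561 0.163 0.018]
carton 0.66 [264. 271.] [0.573 0.086 0.018]
can 0.97 [246. 349.] [0.537 0.251 0.018]
can 0.92 [327. 363.] [0.403 0.236 0.018]
mat_bottle 0.61 [233. 397.] [0.524 0.335 0.015]
mat_jar 0.78 [253. 309.] [0.559 0.172 0.015]
mat_carton 0.54 [262. 272.] [0.576 0.086 0.015]
mat_can 0.66 [244. 350.] [0.54  0.254 0.015]
mat_can 0.29 [244. 348.] [0.542 0.249 0.015]
tray 0.88 [250. 333.] [ 0.55   0.212 -0.   ]
rack 0.85 [328. 187.] [ 0.537 -0.203  0.   ]
```

View pics/top0.png

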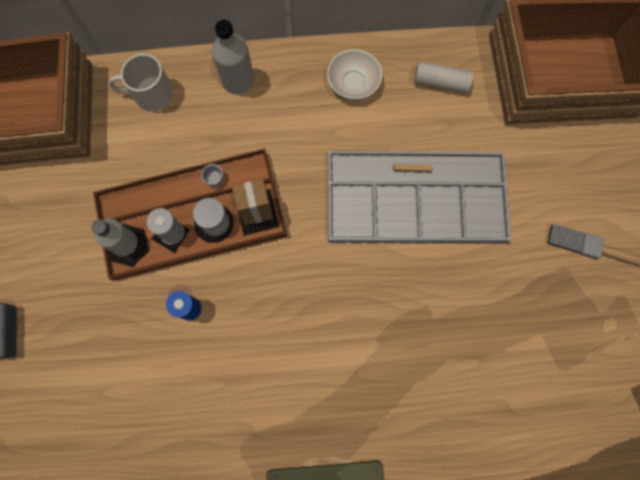

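View pics/side0.png

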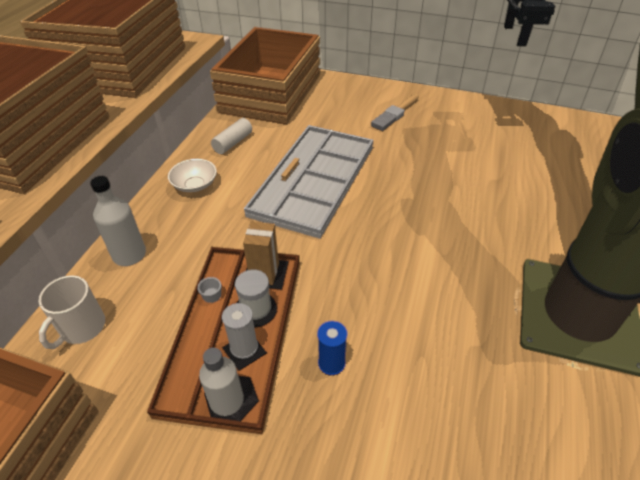

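The row from the robot's left is bottle, can, jar, carton (top view about (115,238), (167,228), (212,219), (254,205)). There are two can look-alikes: the aluminium one on the tray at (167,228) and the blue one at (182,305). The aluminium one standing on the diamond mat is the one meant, and I'll leave the blue one alone. The grey bottle with the black cap at (233,62) stands off the tray, so it's also not part of the job. Next I refine the poses with model overlays.

```bash
cat > m.py <<'E'
from h import *
from scipy.optimize import least_squares
s={c:snap(c) for c in('top','side')}
C=np.array([[.117,.171],[.117,-.171],[-.058,-.171],[-.058,.171]])
def W(p,xy,z):
    c,d=np.cos(p[2]),np.sin(p[2]); xy=np.atleast_2d(xy)
    return np.c_[xy@np.array([[c,d],[-d,c]])+p[:2],np.full(len(xy),z)]
px=dict(tray=dict(top=[(95,191),(267,151),(287,235),(109,277)],side=[(151,413),(213,248),(300,255),(263,427)]),
 rack=dict(top=[(328,152),(505,153),(509,242),(329,243)],side=[(248,212),(313,128),(373,143),(320,233)]))
P={}
for n in px:
    f=least_squares(lambda p:np.concatenate([(proj(s[c],W(p,C,.027))-px[n][c]).ravel() for c in s]),[.55,.2,.1],x_scale=[.1,.1,.1])
    P[n]=f.x; print(n,np.round(f.x,4),'rms px',np.sqrt(np.mean(f.fun**2)).round(2),'res',f.fun.round(1))
O={}
for n in('bottle','can','jar','carton'):
    pts=[]
    for c in s:
        d=min(r.spot_point(n,c),key=lambda d:np.linalg.norm(back(s[c],*d['location'][::-1],.018)[:2]-P['tray'][:2]-0) if n!='can' else -d['confidence'])
        d=r.spot_point(n,c)[0]; pts.append(back(s[c],*d['location'][::-1],.018)[:2])
    O[n]=np.mean(pts,0); c_,d_=np.cos(P['tray'][2]),np.sin(P['tray'][2]); q=O[n]-P['tray'][:2]
    print(n,O[n].round(4),'tray frame',np.round([q@[c_,d_],q@[-d_,c_]],4))
json.dump(dict(P={k:list(v) for k,v in P.items()},O={k:list(v) for k,v in O.items()}),open('m.json','w'))
E
cat > ov.py <<'E'
from m import *
import sys
def ring(x,y,rad,z):
    t=np.linspace(0,2*np.pi,60); return np.c_[x+rad*np.cos(t),y+rad*np.sin(t),np.full(60,z)]
def overlay(c,box,k,name,cy=.15):
    u0,v0,u1,v1=box; im=cv2.resize(s[c]['img'][v0:v1,u0:u1,::-1],None,fx=k,fy=k,interpolation=cv2.INTER_CUBIC)
    def dr(pts,col): cv2.polylines(im,[np.int32(np.round((proj(s[c],pts)-[u0,v0]+.5)*k))],True,col,1)
    for n in P:
        dr(W(P[n],C,.027),(0,255,0))
        for y in(-.126,-.042,.042,.126): dr(W(P[n],[(-.051,y-.039),(.051,y-.039),(.051,y+.039),(-.051,y+.039)],.015),(255,255,0))
    for n,(rad,h) in dict(bottle=(.013,.13),can=(.022,.091),jar=(.028,.07)).items():
        dr(ring(*O[n],rad,.018+h),(0,0,255)); dr(ring(*O[n],dict(bottle=.026,can=.022,jar=.027)[n],.018),(255,0,255))
    for z in(.018,.123): dr(W([*O['carton'],P['tray'][2]+cy],[(.022,.027),(-.022,.027),(-.022,-.027),(.022,-.027)],z),(0,0,255))
    cv2.imwrite(f'pics/{name}.png',im)
if __name__=='__main__':
    overlay('top',(85,145,295,285),3.8,'ovt',0); overlay('side',(140,195,340,435),2.5,'ovs',0)
    a=cv2.imread('pics/ovt.png'); 
E
python3 ov.py
```

```text
tray [0.5457 0.2115 0.172 ] rms px 1.8 res [-1.5  2.2 -0.8 -1.3  1.   0.8 -0.1  3.9 -3.5 -2.2 -0.5 -2.5  1.  -0.8
 -0.7  0.3]
rack [ 0.5424 -0.2131 -0.0832] rms px 2.15 res [-1.1  1.4 -1.5  2.   1.1  1.5 -1.9 -0.2 -3.4 -2.9 -3.7 -2.6  1.7 -2.7
  1.7 -1.7]
bottle [0.5298 0.3449] tray frame [0.0072 0.1342]
can [0.3991 0.2275] tray frame [-0.1417  0.0408]
jar [0.5558 0.1642] tray frame [ 0.0019 -0.0484]
carton [0.5724 0.087 ] tray frame [ 0.0051 -0.1273]
```

View pics/ovt.png

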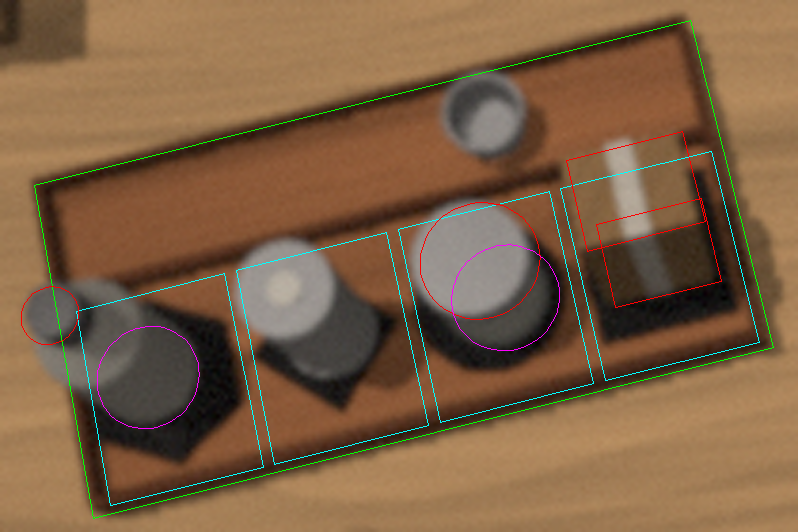

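View pics/ovs.png

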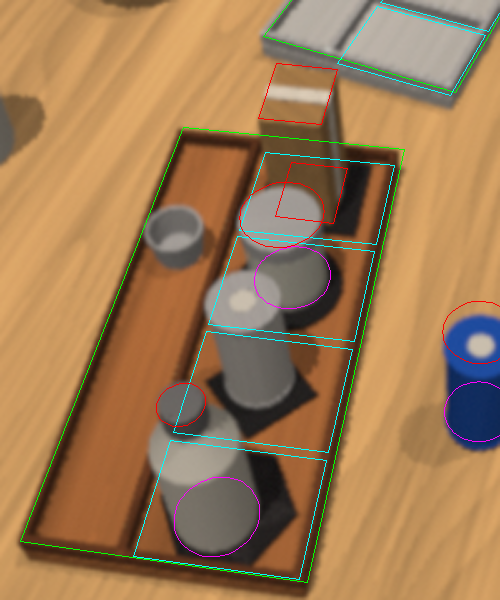

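The tray, bottle and jar overlays fit, but this time the "can" average was pulled onto the blue can. I'll use the aluminium can's lid instead, at ovt (287,289) and ovs (243,300). Next I check it, the carton yaw and the rack in enlarged crops.

```bash
cat > ov2.py <<'E'
from ov import *
import ov
a=back(s['top'],85+287/3.8,145+289/3.8,.109)[:2]; b=back(s['side'],140+243/2.5,195+300/2.5,.109)[:2]
print('can',a.round(4),b.round(4))
a2=back(s['top'],85+471/3.8,145+260/3.8,.088)[:2]; b2=back(s['side'],140+283/2.5,195+213/2.5,.088)[:2]
print('jar',a2.round(4),b2.round(4))
O['can']=(a+b)/2; O['jar']=(a2+b2)/2
for k in s: s[k]['img']=np.uint8(255*(s[k]['img']/255.)**.6)
overlay('top',(225,170,295,245),5.5,'a',0); overlay('side',(225,205,300,280),5.5,'b',0)
overlay('top',(320,143,518,253),2,'c',0); overlay('side',(240,120,380,240),2.8,'d',0)
def pad(i): i=i[:412,:400]; return cv2.copyMakeBorder(i,0,max(0,412-i.shape[0]),0,max(0,400-i.shape[1]),cv2.BORDER_CONSTANT)
I=[cv2.imread(f'pics/{k}.png') for k in 'ab']
cv2.imwrite('pics/cart.png',np.hstack([pad(i) for i in I]))
overlay('top',(320,143,518,253),4,'rk',0)
overlay('side',(240,120,380,240),5,'rks',0)
E
python3 ov2.py
```

```text
tray [0.5457 0.2115 0.172 ] rms px 1.8 res [-1.5  2.2 -0.8 -1.3  1.   0.8 -0.1  3.9 -3.5 -2.2 -0.5 -2.5  1.  -0.8
 -0.7  0.3]
rack [ 0.5424 -0.2131 -0.0832] rms px 2.15 res [-1.1  1.4 -1.5  2.   1.1  1.5 -1.9 -0.2 -3.4 -2.9 -3.7 -2.6  1.7 -2.7
  1.7 -1.7]
bottle [0.5329 0.3441] tray frame [0.0101 0.1328]
can [0.5393 0.2512] tray frame [0.0005 0.0402]
jar [0.548 0.207] tray frame [ 0.0015 -0.0049]
carton [0.5739 0.0901] tray frame [ 0.007  -0.1245]
can [0.5426 0.2483] [0.5413 0.2497]
jar [0.5552 0.1673] [0.5539 0.1642]
```

View pics/cart.png

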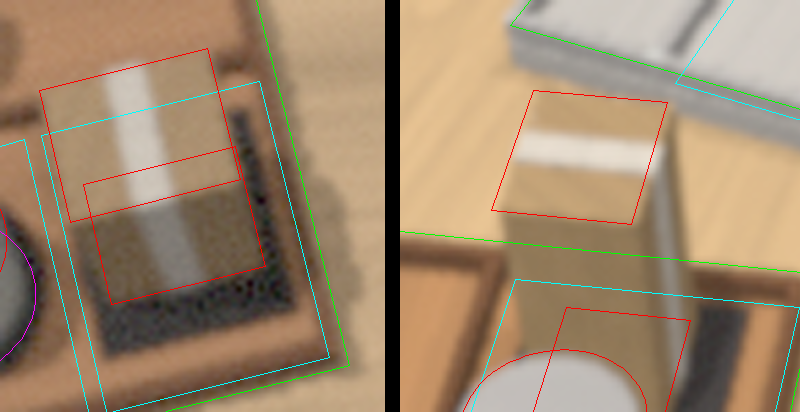

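View pics/rk.png

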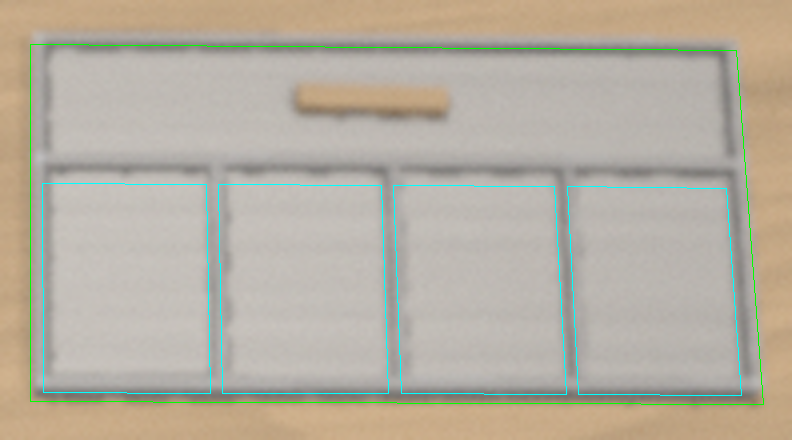

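View pics/rks.png

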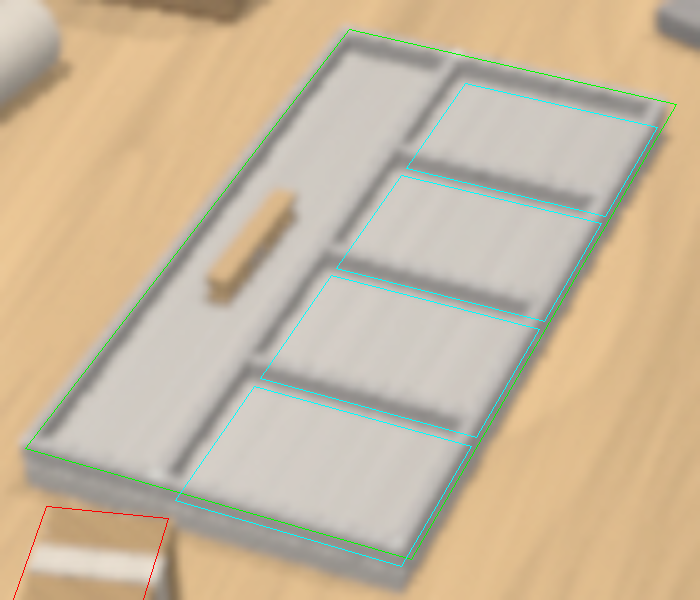

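```bash
cat > fit.py <<'E'
from m import *
D=np.r_[C,[[.054,.171],[.054,-.171]]]
pt=dict(top=np.array([(35,38),(738,42),(762,395),(34,392),(37,157),(737,163)])/4+[320,143],
 side=np.array([(28,447),(348,33),(673,105),(407,560),(158,473),(455,52)])/5+[240,120])
for cs in(['top'],['side'],['top','side']):
    f=least_squares(lambda p:np.concatenate([(proj(s[c],W(p,D,.027))-pt[c]).ravel() for c in cs]),P['rack'],x_scale=[.1]*3)
    print(cs,f.x.round(4),f.fun.round(1).tolist())
p=f.x; O=dict(bottle=[.531,.3448],can=[.542,.249],jar=[.5546,.1658],carton=[.573,.088])
im=[cv2.cvtColor(s['top']['img'],cv2.COLOR_RGB2BGR),cv2.cvtColor(s['side']['img'],cv2.COLOR_RGB2BGR)]
out=[]
for c,i,b in(('top',im[0],(320,143,520,253)),('side',im[1],(240,120,380,240))):
    k=3 if c=='top' else 2.5
    k=4 if c=='top' else 4
    i=cv2.resize(i[b[1]:b[3],b[0]:b[2]],None,fx=k,fy=k,interpolation=cv2.INTER_CUBIC)
    L=[[(-.054,y),(.054,y)] for y in(-.168,-.084,0,.084,.168)]+[[(x,-.168),(x,.168)] for x in(-.054,.054,.114)]
    for l in L: cv2.polylines(i,[np.int32((proj(s[c],W(p,l,.027))-b[:2]+.5)*k)],False,(0,0,255),1)
    out.append(i)
w=800; o=[cv2.copyMakeBorder(i,0,0,0,w-i.shape[1],cv2.BORDER_CONSTANT) for i in out]
v=np.vstack(o); v=cv2.resize(v,None,fx=600/v.shape[0],fy=600/v.shape[0],interpolation=cv2.INTER_AREA) ; cv2.imwrite('pics/rfit.png',v)
json.dump(dict(rack=list(p),tray=list(P['tray']),O=O),open('final.json','w'))
B={}
for n,y in(('bottle',-.126),('can',-.042),('jar',.042),('carton',.126)): print(n,O[n],'->',W(p,(0,y),0)[0].round(4))
st=r.get_state(); print(st['tool_pos'],R.from_quat(st['eef_rot']).as_matrix().round(3).tolist(),st['clock'])
E
python3 fit.py
```

```text
tray [0.5457 0.2115 0.172 ] rms px 1.8 res [-1.5  2.2 -0.8 -1.3  1.   0.8 -0.1  3.9 -3.5 -2.2 -0.5 -2.5  1.  -0.8
 -0.7  0.3]
rack [ 0.5424 -0.2131 -0.0832] rms px 2.15 res [-1.1  1.4 -1.5  2.   1.1  1.5 -1.9 -0.2 -3.4 -2.9 -3.7 -2.6  1.7 -2.7
  1.7 -1.7]
bottle [0.5286 0.3469] tray frame [0.0064 0.1363]
can [0.3998 0.2257] tray frame [-0.1413  0.0389]
jar [0.5595 0.1677] tray frame [ 0.0062 -0.0456]
carton [0.5692 0.0899] tray frame [ 0.0023 -0.1239]
['top'] [ 0.5459 -0.2152 -0.0829] [-0.9, -0.9, -0.3, -0.2, 0.5, -0.2, -0.4, -0.1, -1.3, 0.7, 2.5, 0.5]
['side'] [ 0.5425 -0.2132 -0.0819] [-1.0, -0.3, -0.4, -1.2, 0.0, -0.8, 0.4, -0.8, -0.1, 2.2, 1.2, 0.1]
['top', 'side'] [ 0.5446 -0.2149 -0.082 ] [-1.0, -0.1, -0.4, 0.3, 0.4, 0.4, -0.5, 0.7, -1.4, 1.5, 2.4, 1.1, -1.6, -1.0, -1.0, -1.7, -0.7, -1.3, -0.4, -1.6, -0.7, 1.5, 0.6, -0.4]
bottle [0.531, 0.3448] -> [ 0.5343 -0.3405  0.    ]
can [0.542, 0.249] -> [ 0.5412 -0.2568  0.    ]
jar [0.5546, 0.1658] -> [ 0.548 -0.173  0.   ]
carton [0.573, 0.088] -> [ 0.5549 -0.0893  0.    ]
[ 0.19769759 -0.59292928  0.23874851] [[0.949, 0.316, 0.0], [0.316, -0.949, -0.0], [0.0, 0.0, -1.0]] 3.8
```

View pics/rfit.png

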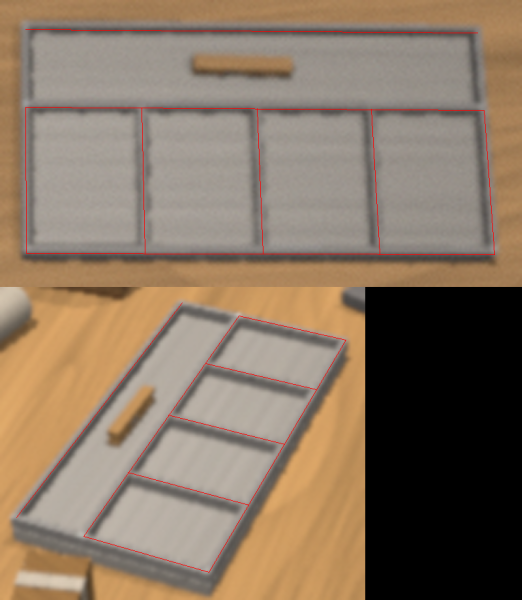

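```bash
cat > d.py <<'E'
import sys
from h import *
F=json.load(open('final.json'))
def go(x,y,z,a):
    st=r.get_state(); M=R.from_quat(st['eef_rot']).as_matrix(); t=np.array([x,y,z])-st['tool_pos']
    tw=-np.degrees((a-np.arctan2(M[1,0],M[0,0])+np.pi)%(2*np.pi)-np.pi)/6
    print('clk',round(st['clock'],1),'pos',st['tool_pos'].round(4),'tilt',M[2].round(3),'open',round(st['opening'],3),'F',np.round(st['contact_force'],1),'| d units',(M.T@t/.04).round(2),'twist',tw.round(2))
if __name__=='__main__': go(*[float(v) for v in sys.argv[1:4]],np.pi/2+(F['tray'] if sys.argv[4]=='t' else F['rack'])[2])
E
python3 -m jog '[{"translation":[0,0,0],"twist":-1,"claw":100},{"translation":[0,0,0],"twist":-1,"claw":100},{"translation":[0,0,0],"twist":-1,"claw":100},{"translation":[0,0,0],"twist":-1,"claw":100},{"translation":[0,0,0],"twist":-1,"claw":100},{"translation":[0,0,0],"twist":-1,"claw":100},{"translation":[0,0,0],"twist":-1,"claw":100},{"translation":[0,0,0],"twist":-1,"claw":100},{"translation":[0,0,0],"twist":-1,"claw":100},{"translation":[0,0,0],"twist":-1,"claw":100},{"translation":[0,0,0],"twist":-1,"claw":100},{"translation":[0,0,0],"twist":-1,"claw":100},{"translation":[0,0,0],"twist":-1,"claw":100},{"translation":[0,0,0],"twist":-0.57,"claw":100},{"translation":[0,0,0],"twist":0,"claw":100}]' 25
python3 d.py .5 -.2 .24 t; python3 d.py .531 .3448 .24 t
```

```text
clock: 5.05
tool_pos: [0.1974, -0.593, 0.2386]
eef_rot: [0.643, 0.766, 0.0, -0.0]
contact_force: [-0.3, 0.4, -0.4]
opening: 1.001
clk 5.0 pos [ 0.1974 -0.593   0.2386] tilt [ 0.  0. -1.] open 1.001 F [-0.3  0.4 -0.4] | d units [ 8.38  9.14 -0.03] twist 0.01
clk 5.0 pos [ 0.1974 -0.593   0.2386] tilt [ 0.  0. -1.] open 1.001 F [-0.3  0.4 -0.4] | d units [21.66 12.25 -0.03] twist 0.01
```

```bash
python3 -m jog '[{"translation":[0.645,0.703,0],"twist":0,"claw":100},{"translation":[0.645,0.703,0],"twist":0,"claw":100},{"translation":[0.645,0.703,0],"twist":0,"claw":100},{"translation":[0.645,0.703,0],"twist":0,"claw":100},{"translation":[0.645,0.703,0],"twist":0,"claw":100},{"translation":[0.645,0.703,0],"twist":0,"claw":100},{"translation":[0.645,0.703,0],"twist":0,"claw":100},{"translation":[0.645,0.703,0],"twist":0,"claw":100},{"translation":[0.645,0.703,0],"twist":0,"claw":100},{"translation":[0.645,0.703,0],"twist":0,"claw":100},{"translation":[0.645,0.703,0],"twist":0,"claw":100},{"translation":[0.645,0.703,0],"twist":0,"claw":100},{"translation":[0.645,0.703,0],"twist":0,"claw":100}]'
python3 -m jog '[{"translation":[0.949,0.222,0],"twist":0,"claw":90},{"translation":[0.949,0.222,0],"twist":0,"claw":90},{"translation":[0.949,0.222,0],"twist":0,"claw":90},{"translation":[0.949,0.222,0],"twist":0,"claw":90},{"translation":[0.949,0.222,0],"twist":0,"claw":90},{"translation":[0.949,0.222,0],"twist":0,"claw":90},{"translation":[0.949,0.222,0],"twist":0,"claw":90},{"translation":[0.949,0.222,0],"twist":0,"claw":90},{"translation":[0.949,0.222,0],"twist":0,"claw":90},{"translation":[0.949,0.222,0],"twist":0,"claw":90},{"translation":[0.949,0.222,0],"twist":0,"claw":90},{"translation":[0.949,0.222,0],"twist":0,"claw":90},{"translation":[0.949,0.222,0],"twist":0,"claw":90},{"translation":[0.949,0.222,0],"twist":0,"claw":90},{"translation":[0,0,0],"twist":0,"claw":90},{"translation":[0,0,0],"twist":0,"claw":90}]'
python3 d.py .531 .3448 .06 t
```

```text
clock: 6.13
tool_pos: [0.5014, -0.1984, 0.2389]
eef_rot: [0.645, 0.765, -0.0, 0.0]
contact_force: [0.9, -0.9, 0.1]
opening: 0.999
clock: 7.47
tool_pos: [0.5306, 0.3484, 0.2385]
eef_rot: [0.643, 0.766, 0.001, -0.001]
contact_force: [-0.2, -0.5, -0.1]
opening: 0.906
clk 7.5 pos [0.5306 0.3484 0.2385] tilt [ 0.002 -0.    -1.   ] open 0.906 F [-0.2 -0.5 -0.1] | d units [-0.1  -0.01  4.46] twist 0.03
```

```bash
python3 -m jog '[{"translation":[-0.1,0,0.9],"twist":0,"claw":80},{"translation":[0,-0.02,0.9],"twist":0,"claw":70},{"translation":[0,0,0.5],"twist":0,"claw":70},{"translation":[0,0,0.3],"twist":0,"claw":60},{"translation":[0,0,0.26],"twist":0,"claw":50},{"translation":[0,0,0],"twist":0,"claw":50},{"translation":[0,0,0],"twist":0,"claw":50}]' 20
python3 - <<'E'
from h import *
a=snap('top')['img'][180:290,70:220]; b=snap('side')['img'][300:460,140:300]
f=lambda i:cv2.resize(i,(400,400*i.shape[0]//i.shape[1]),interpolation=cv2.INTER_CUBIC)
a,b=f(a),f(b); a=cv2.copyMakeBorder(a,0,b.shape[0]-a.shape[0],0,0,cv2.BORDER_CONSTANT)
cv2.imwrite('pics/b1.png',np.hstack([a,b])[:,:,::-1])
E
python3 d.py .531 .3448 .124 t
```

```text
clock: 8.05
tool_pos: [0.5324, 0.3408, 0.125]
eef_rot: [0.644, 0.765, 0.0, 0.0]
contact_force: [0.9, 0.1, 0.1]
opening: 0.504
clk 8.2 pos [0.5327 0.3415 0.1258] tilt [ 0.001  0.002 -1.   ] open 0.502 F [-0.  -0.  -0.1] | d units [ 0.09 -0.03  0.05] twist -0.0
```

View pics/b1.png

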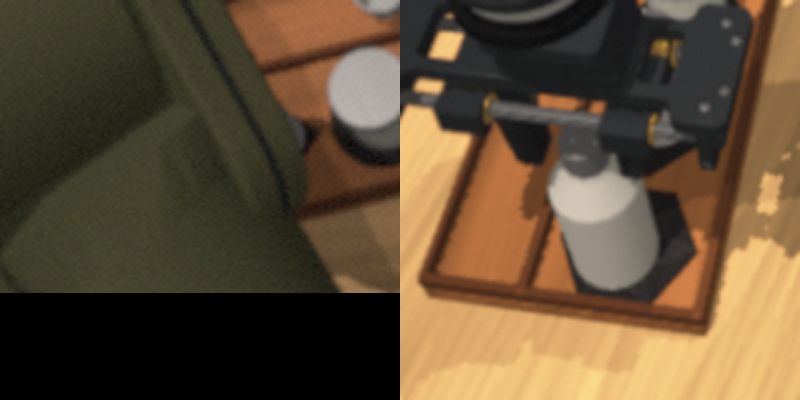

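The fingers straddle the grey cap at (583,150) in the side crop. I close and lift.

```bash
python3 -m jog '[{"translation":[0.09,0,0],"twist":0,"claw":45},{"translation":[0,0,0],"twist":0,"claw":36},{"translation":[0,0,0],"twist":0,"claw":32},{"translation":[0,0,0],"twist":0,"claw":0},{"translation":[0,0,0],"twist":0,"claw":0},{"translation":[0,0,0],"twist":0,"claw":0},{"translation":[0,0,0],"twist":0,"claw":0},{"translation":[0,0,0],"twist":0,"claw":0}]' 25
python3 -m jog '[{"translation":[0,0,-0.1],"twist":0,"claw":0},{"translation":[0,0,-0.3],"twist":0,"claw":0},{"translation":[0,0,-0.8],"twist":0,"claw":0},{"translation":[0,0,-0.9],"twist":0,"claw":0},{"translation":[0,0,-0.9],"twist":0,"claw":0},{"translation":[0,0,-0.5],"twist":0,"claw":0},{"translation":[0,0,0],"twist":0,"claw":0}]'
python3 d.py .5343 -.3405 .245 r
```

```text
clock: 8.82
tool_pos: [0.5313, 0.3449, 0.1248]
eef_rot: [0.644, 0.765, 0.0, -0.0]
contact_force: [-0.4, -0.4, 5.0]
opening: 0.285
clock: 9.4
tool_pos: [0.5332, 0.3464, 0.2699]
eef_rot: [0.644, 0.765, 0.005, 0.001]
contact_force: [0.7, 1.2, -2.1]
opening: 0.284
clk 9.4 pos [0.5332 0.3464 0.2699] tilt [ 0.005  0.008 -1.   ] open 0.284 F [ 0.7  1.2 -2.1] | d units [-16.93  -2.91   0.52] twist 2.42
```

```bash
python3 -m jog '[{"translation":[-0.3,-0.05,0],"twist":0,"claw":0},{"translation":[-0.6,-0.1,0],"twist":0,"claw":0},{"translation":[-0.9,-0.16,0],"twist":0,"claw":0},{"translation":[-0.9,-0.16,0],"twist":0,"claw":0},{"translation":[-0.9,-0.16,0],"twist":0,"claw":0},{"translation":[-0.9,-0.16,0],"twist":0,"claw":0},{"translation":[-0.9,-0.16,0],"twist":0,"claw":0},{"translation":[-0.9,-0.16,0],"twist":0,"claw":0},{"translation":[-0.9,-0.16,0],"twist":0,"claw":0},{"translation":[-0.9,-0.16,0],"twist":0,"claw":0},{"translation":[-0.9,-0.16,0],"twist":0,"claw":0},{"translation":[-0.9,-0.16,0],"twist":0,"claw":0},{"translation":[-0.9,-0.16,0],"twist":0,"claw":0},{"translation":[-0.9,-0.16,0],"twist":0,"claw":0},{"translation":[-0.9,-0.16,0],"twist":0,"claw":0},{"translation":[-0.9,-0.15,0],"twist":0,"claw":0},{"translation":[-0.9,-0.15,0],"twist":0,"claw":0},{"translation":[-0.8,-0.14,0],"twist":0,"claw":0},{"translation":[-0.6,-0.1,0],"twist":0,"claw":0},{"translation":[-0.3,-0.05,0],"twist":0,"claw":0}]'
python3 -m jog '[{"translation":[-0.2,-0.05,0],"twist":0.8,"claw":0},{"translation":[0,0,0],"twist":0.8,"claw":0},{"translation":[0,0,0],"twist":0.8,"claw":0},{"translation":[0,0,0],"twist":0,"claw":0},{"translation":[0,0,0],"twist":0,"claw":0},{"translation":[0,0,0],"twist":0,"claw":0}]'
python3 d.py .5343 -.3405 .121 r
```

```text
clock: 11.07
tool_pos: [0.5264, -0.3148, 0.2612]
eef_rot: [0.646, 0.763, -0.003, -0.002]
contact_force: [-0.6, -1.2, -3.4]
opening: 0.287
clock: 11.57
tool_pos: [0.5291, -0.3167, 0.2635]
eef_rot: [0.734, 0.68, -0.0, -0.001]
contact_force: [-0.1, -0.1, -2.8]
opening: 0.288
clk 11.6 pos [ 0.5291 -0.3167  0.2635] tilt [ 0.001 -0.002 -1.   ] open 0.288 F [-0.1 -0.1 -2.8] | d units [-0.59  0.18  3.56] twist 0.06
```

```bash
python3 -m jog '[{"translation":[-0.3,0.09,0],"twist":0,"claw":0},{"translation":[-0.29,0.09,0],"twist":0.06,"claw":0},{"translation":[0,0,0.7],"twist":0,"claw":0},{"translation":[0,0,0.9],"twist":0,"claw":0},{"translation":[0,0,0.8],"twist":0,"claw":0},{"translation":[0,0,0.5],"twist":0,"claw":0},{"translation":[0,0,0.3],"twist":0,"claw":0},{"translation":[0,0,0.1],"twist":0,"claw":0},{"translation":[0,0,0],"twist":0,"claw":0},{"translation":[0,0,0],"twist":0,"claw":0},{"translation":[0,0,0],"twist":0,"claw":0},{"translation":[0,0,0],"twist":0,"claw":0}]'
python3 d.py .5343 -.3405 .1215 r
```

```text
clock: 12.57
tool_pos: [0.536, -0.3421, 0.1339]
eef_rot: [0.737, 0.676, 0.0, 0.001]
contact_force: [-0.0, 0.4, -3.4]
opening: 0.289
clk 12.6 pos [ 0.536  -0.3421  0.1339] tilt [-0.001  0.003 -1.   ] open 0.289 F [-0.   0.4 -3.4] | d units [ 0.04 -0.05  0.31] twist -0.03
```

```bash
python3 -m jog '[{"translation":[0.04,-0.05,0.1],"twist":0,"claw":0},{"translation":[0,0,0.08],"twist":0,"claw":0},{"translation":[0,0,0.05],"twist":0,"claw":0},{"translation":[0,0,0.03],"twist":0,"claw":0},{"translation":[0,0,0],"twist":0,"claw":0},{"translation":[0,0,0],"twist":0,"claw":0},{"translation":[0,0,0],"twist":0,"claw":0}]'
python3 -m jog '[{"translation":[0,0,0.03],"twist":0,"claw":0},{"translation":[0,0,0.03],"twist":0,"claw":0},{"translation":[0,0,0],"twist":0,"claw":0},{"translation":[0,0,0],"twist":0,"claw":0}]'
python3 - <<'E'
from h import *
b=snap('side')['img'][90:210,270:410]
cv2.imwrite('pics/b2.png',cv2.resize(b,None,fx=4,fy=4,interpolation=cv2.INTER_CUBIC)[:,:,::-1])
E
python3 d.py .5343 -.3405 .1215 r
```

```text
clock: 13.15
tool_pos: [0.5333, -0.3399, 0.1219]
eef_rot: [0.737, 0.676, 0.0, 0.0]
contact_force: [-1.0, -0.1, -2.5]
opening: 0.286
clock: 13.48
tool_pos: [0.5337, -0.3403, 0.1218]
eef_rot: [0.737, 0.676, -0.0, 0.001]
contact_force: [-3.7, 1.7, 12.3]
opening: 0.285
clk 13.5 pos [ 0.5337 -0.3403  0.1218] tilt [-0.002  0.001 -1.   ] open 0.285 F [-3.1  1.2 11.5] | d units [-0.    0.02  0.01] twist -0.04
```

View pics/b2.png

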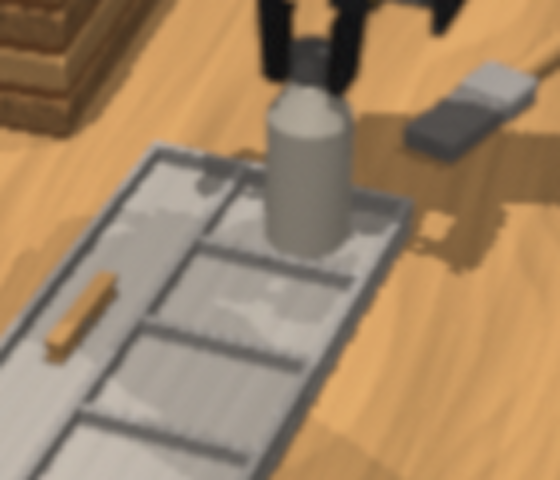

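The bottle stands upright in the far-right bay at (310,210), in contact with the floor (12 N). I release it, back off upward and head for the can.

```bash
python3 -m jog '[{"translation":[0,0,-0.04],"twist":0,"claw":0},{"translation":[0,0,0],"twist":0,"claw":30},{"translation":[0,0,0],"twist":0,"claw":36},{"translation":[0,0,0],"twist":0,"claw":45},{"translation":[0,0,0],"twist":0,"claw":55},{"translation":[0,0,0],"twist":0,"claw":60},{"translation":[0,0,0],"twist":0,"claw":60},{"translation":[0,0,-0.3],"twist":0,"claw":60},{"translation":[0,0,-0.6],"twist":0,"claw":60},{"translation":[0,0,-0.9],"twist":0,"claw":60},{"translation":[0,0,-0.9],"twist":0,"claw":60},{"translation":[0,0,-0.5],"twist":0,"claw":60},{"translation":[0,0,0],"twist":-0.8,"claw":60},{"translation":[0,0,0],"twist":-0.8,"claw":60},{"translation":[0,0,0],"twist":-0.8,"claw":60},{"translation":[0,0,0],"twist":0,"claw":60}]'
python3 d.py .542 .249 .24 t
python3 - <<'E'
from h import *
s=snap('side'); t=snap('top')
for c in('side','top'):
    for d in r.spot_point('bottle',c)[:2]: v,u=d['location']; print(c,d['confidence'],u,v,back(s if c=='side' else t,u,v,.015))
E
```

```text
clock: 14.87
tool_pos: [0.5332, -0.34, 0.2502]
eef_rot: [0.645, 0.764, 0.0, 0.0]
contact_force: [0.3, -0.5, 0.3]
opening: 0.6
clk 14.9 pos [ 0.5332 -0.34    0.2502] tilt [-0.001  0.001 -1.   ] open 0.6 F [ 0.3 -0.5  0.3] | d units [14.48  2.68  0.25] twist -0.04
side 0.66 346.3 147.9 [ 0.53253278 -0.3431273   0.015     ]
top 0.61 485.0 216.4 [ 0.52865774 -0.34246071  0.015     ]
top 0.36 170.3 231.4 [0.54699559 0.25501393 0.015     ]
```

```bash
python3 -m jog '[{"translation":[0.905,0.168,0],"twist":0,"claw":80},{"translation":[0.905,0.168,0],"twist":0,"claw":80},{"translation":[0.905,0.168,0],"twist":0,"claw":80},{"translation":[0.905,0.168,0],"twist":0,"claw":80},{"translation":[0.905,0.168,0],"twist":0,"claw":80},{"translation":[0.905,0.168,0],"twist":0,"claw":80},{"translation":[0.905,0.168,0],"twist":0,"claw":80},{"translation":[0.905,0.168,0],"twist":0,"claw":80},{"translation":[0.905,0.168,0],"twist":0,"claw":80},{"translation":[0.905,0.168,0],"twist":0,"claw":80},{"translation":[0.905,0.168,0],"twist":0,"claw":80},{"translation":[0.905,0.168,0],"twist":0,"claw":80},{"translation":[0.905,0.168,0],"twist":0,"claw":80},{"translation":[0.905,0.168,0],"twist":0,"claw":80},{"translation":[0.905,0.168,0],"twist":0,"claw":80},{"translation":[0.905,0.168,0],"twist":0,"claw":80},{"translation":[0,0,0],"twist":0,"claw":80},{"translation":[0,0,0],"twist":0,"claw":80},{"translation":[0,0,0],"twist":0,"claw":80}]'
python3 d.py .542 .249 .057 t
```

```text
clock: 16.65
tool_pos: [0.5436, 0.2485, 0.2489]
eef_rot: [0.646, 0.763, -0.001, 0.0]
contact_force: [-0.5, -0.7, -0.0]
opening: 0.801
clk 16.6 pos [0.5436 0.2485 0.2489] tilt [-0.001 -0.    -1.   ] open 0.801 F [-0.5 -0.7 -0. ] | d units [ 0.03 -0.03  4.8 ] twist -0.07
```

```bash
python3 -m jog '[{"translation":[0.03,-0.03,0.6],"twist":-0.05,"claw":80},{"translation":[0,0,0.9],"twist":0,"claw":80},{"translation":[0,0,0.9],"twist":0,"claw":80},{"translation":[0,0,0.9],"twist":0,"claw":80},{"translation":[0,0,0.7],"twist":0,"claw":80},{"translation":[0,0,0.5],"twist":0,"claw":80},{"translation":[0,0,0.3],"twist":0,"claw":80},{"translation":[0,0,0],"twist":0,"claw":75},{"translation":[0,0,0],"twist":0,"claw":70},{"translation":[0,0,0],"twist":0,"claw":70}]'
python3 - <<'E'
from h import *
b=snap('side')['img'][230:410,150:330]
cv2.imwrite('pics/c1.png',cv2.resize(b,None,fx=3,fy=3,interpolation=cv2.INTER_CUBIC)[:,:,::-1])
E
python3 d.py .542 .249 .057 t
```

```text
clock: 17.48
tool_pos: [0.5434, 0.2501, 0.0585]
eef_rot: [0.645, 0.765, 0.001, 0.001]
contact_force: [0.6, -0.2, 0.7]
opening: 0.701
clk 17.5 pos [0.5435 0.2504 0.0588] tilt [ 0.001  0.003 -1.   ] open 0.698 F [ 0.4 -0.5 -0.2] | d units [-0.03 -0.04  0.04] twist -0.02
```

View pics/c1.png

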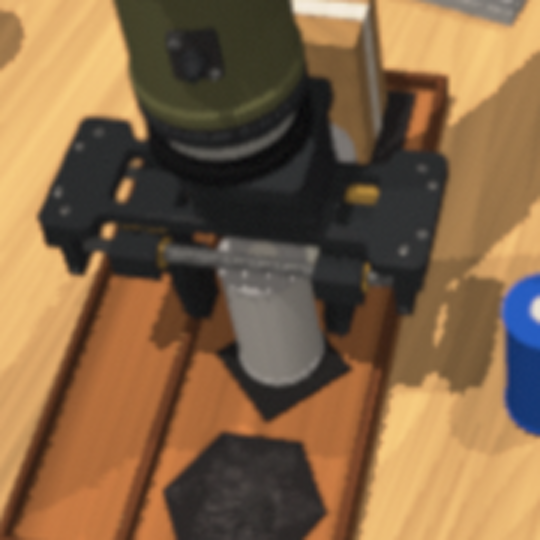

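The aluminium can on the diamond mat at (280,330) stands between the fingers, and the blue one is well clear. I close and lift.

```bash
python3 -m jog '[{"translation":[0,0,0.03],"twist":0,"claw":60},{"translation":[0,0,0],"twist":0,"claw":54},{"translation":[0,0,0],"twist":0,"claw":50},{"translation":[0,0,0],"twist":0,"claw":30},{"translation":[0,0,0],"twist":0,"claw":0},{"translation":[0,0,0],"twist":0,"claw":0},{"translation":[0,0,0],"twist":0,"claw":0},{"translation":[0,0,0],"twist":0,"claw":0}]' 20
python3 -m jog '[{"translation":[0,0,-0.1],"twist":0,"claw":0},{"translation":[0,0,-0.4],"twist":0,"claw":0},{"translation":[0,0,-0.9],"twist":0,"claw":0},{"translation":[0,0,-0.9],"twist":0,"claw":0},{"translation":[0,0,-0.9],"twist":0,"claw":0},{"translation":[0,0,-0.9],"twist":0,"claw":0},{"translation":[0,0,-0.6],"twist":0,"claw":0},{"translation":[0,0,0],"twist":0,"claw":0},{"translation":[0,0,0],"twist":0,"claw":0}]'
python3 d.py .5412 -.2568 .24 r
```

```text
clock: 18.2
tool_pos: [0.5427, 0.2502, 0.0565]
eef_rot: [0.644, 0.765, 0.0, 0.0]
contact_force: [-1.2, -0.0, 5.6]
opening: 0.495
clock: 18.95
tool_pos: [0.5424, 0.2502, 0.2447]
eef_rot: [0.644, 0.765, 0.001, 0.0]
contact_force: [-0.5, -0.1, -1.3]
opening: 0.496
clk 18.9 pos [0.5424 0.2502 0.2447] tilt [ 0.     0.002 -1.   ] open 0.496 F [-0.5 -0.1 -1.3] | d units [-12.48  -2.19   0.11] twist 2.41
```

```bash
python3 -m jog '[{"translation":[-0.4,-0.07,0],"twist":0,"claw":0},{"translation":[-0.8,-0.14,0],"twist":0,"claw":0},{"translation":[-0.8,-0.14,0],"twist":0,"claw":0},{"translation":[-0.8,-0.14,0],"twist":0,"claw":0},{"translation":[-0.8,-0.14,0],"twist":0,"claw":0},{"translation":[-0.8,-0.14,0],"twist":0,"claw":0},{"translation":[-0.8,-0.14,0],"twist":0,"claw":0},{"translation":[-0.8,-0.14,0],"twist":0,"claw":0},{"translation":[-0.8,-0.14,0],"twist":0,"claw":0},{"translation":[-0.8,-0.14,0],"twist":0,"claw":0},{"translation":[-0.8,-0.14,0],"twist":0,"claw":0},{"translation":[-0.8,-0.14,0],"twist":0,"claw":0},{"translation":[-0.8,-0.14,0],"twist":0,"claw":0},{"translation":[-0.8,-0.14,0],"twist":0,"claw":0},{"translation":[-0.8,-0.14,0],"twist":0,"claw":0},{"translation":[-0.8,-0.14,0],"twist":0,"claw":0},{"translation":[-0.1,-0.02,0],"twist":0.8,"claw":0},{"translation":[0,0,0],"twist":0.8,"claw":0},{"translation":[0,0,0],"twist":0.8,"claw":0},{"translation":[0,0,0],"twist":0,"claw":0}]'
python3 -m jog '[{"translation":[0,0,0],"twist":0,"claw":0},{"translation":[0,0,0],"twist":0,"claw":0}]'
python3 d.py .5412 -.2568 .0535 r
```

```text
clock: 20.62
tool_pos: [0.5394, -0.2574, 0.2414]
eef_rot: [0.736, 0.677, -0.001, -0.002]
contact_force: [-0.3, -0.0, -1.4]
opening: 0.493
clock: 20.78
tool_pos: [0.5403, -0.2571, 0.2427]
eef_rot: [0.734, 0.679, -0.001, -0.001]
contact_force: [0.1, -0.5, -1.2]
opening: 0.493
clk 20.8 pos [ 0.5403 -0.2571  0.2427] tilt [ 0.001 -0.002 -1.   ] open 0.493 F [ 0.1 -0.5 -1.2] | d units [0.01 0.03 4.73] twist 0.04
```

```bash
python3 -m jog '[{"translation":[0.01,0.03,0.6],"twist":0.04,"claw":0},{"translation":[0,0,0.9],"twist":0,"claw":0},{"translation":[0,0,0.9],"twist":0,"claw":0},{"translation":[0,0,0.9],"twist":0,"claw":0},{"translation":[0,0,0.6],"twist":0,"claw":0},{"translation":[0,0,0.4],"twist":0,"claw":0},{"translation":[0,0,0.2],"twist":0,"claw":0},{"translation":[0,0,0],"twist":0,"claw":0},{"translation":[0,0,0],"twist":0,"claw":0},{"translation":[0,0,0],"twist":0,"claw":0}]'
python3 d.py .5412 -.2568 .0535 r
```

```text
clock: 21.62
tool_pos: [0.5433, -0.2574, 0.0652]
eef_rot: [0.736, 0.677, 0.001, 0.001]
contact_force: [-0.7, 0.1, -1.5]
opening: 0.487
clk 21.6 pos [ 0.5433 -0.2574  0.0652] tilt [-0.     0.002 -1.   ] open 0.487 F [-0.7  0.1 -1.5] | d units [ 0.01 -0.05  0.29] twist -0.02
```

```bash
python3 -m jog '[{"translation":[0,-0.03,0.1],"twist":0,"claw":0},{"translation":[0,0,0.08],"twist":0,"claw":0},{"translation":[0,0,0.05],"twist":0,"claw":0},{"translation":[0,0,0.03],"twist":0,"claw":0},{"translation":[0,0,0],"twist":0,"claw":0},{"translation":[0,0,0],"twist":0,"claw":0},{"translation":[0,0,0],"twist":0,"claw":0}]'
python3 -m jog '[{"translation":[0,0,0.03],"twist":0,"claw":0},{"translation":[0,0,0.03],"twist":0,"claw":0},{"translation":[0,0,0],"twist":0,"claw":0},{"translation":[0,0,0],"twist":0,"claw":0}]'
python3 d.py .5412 -.2568 .0535 r
```

```text
clock: 22.2
tool_pos: [0.5411, -0.2571, 0.0536]
eef_rot: [0.736, 0.677, 0.0, 0.0]
contact_force: [-0.8, -0.2, -1.1]
opening: 0.494
clock: 22.53
tool_pos: [0.5412, -0.2572, 0.0534]
eef_rot: [0.736, 0.677, -0.0, 0.001]
contact_force: [-3.7, 0.1, 16.4]
opening: 0.496
clk 22.5 pos [ 0.5412 -0.2572  0.0534] tilt [-0.001  0.001 -1.   ] open 0.496 F [-3.7  0.1 16.4] | d units [ 0.01 -0.   -0.  ] twist -0.02
```

```bash
python3 -m jog '[{"translation":[0,0,-0.04],"twist":0,"claw":45},{"translation":[0,0,0],"twist":0,"claw":52},{"translation":[0,0,0],"twist":0,"claw":58},{"translation":[0,0,0],"twist":0,"claw":65},{"translation":[0,0,0],"twist":0,"claw":72},{"translation":[0,0,0],"twist":0,"claw":80},{"translation":[0,0,0],"twist":0,"claw":80},{"translation":[0,0,-0.3],"twist":0,"claw":80},{"translation":[0,0,-0.7],"twist":0,"claw":80},{"translation":[0,0,-0.9],"twist":0,"claw":80},{"translation":[0,0,-0.9],"twist":0,"claw":80},{"translation":[0,0,-0.9],"twist":0,"claw":80},{"translation":[0,0,-0.7],"twist":0,"claw":80},{"translation":[0,0,0],"twist":-0.8,"claw":80},{"translation":[0,0,0],"twist":-0.8,"claw":80},{"translation":[0,0,0],"twist":-0.8,"claw":80},{"translation":[0,0,0],"twist":0,"claw":80}]'
python3 d.py .5546 .1658 .225 t
python3 - <<'E'
from h import *
for c in('side','top'):
    s=snap(c)
    for n in('can','bottle'):
        for d in r.spot_point(n,c)[:2]: v,u=d['location']; print(n,c,d['confidence'],u,v,back(s,u,v,.015))
E
```

```text
clock: 23.95
tool_pos: [0.5409, -0.2573, 0.2297]
eef_rot: [0.645, 0.764, 0.0, 0.0]
contact_force: [-1.2, 0.4, 0.8]
opening: 0.799
clk 23.9 pos [ 0.5409 -0.2573  0.2297] tilt [-0.     0.001 -1.   ] open 0.799 F [-1.2  0.4  0.8] | d units [10.37  2.11  0.11] twist -0.03
can side 0.87 330.6 364.6 [0.39677448 0.23585963 0.015     ]
can side 0.76 334.0 168.1 [ 0.53826767 -0.25691737  0.015     ]
bottle side 0.61 345.3 147.7 [ 0.53509722 -0.34319896  0.015     ]
can top 0.81 190.0 306.7 [0.40186183 0.22254585 0.015     ]
can top 0.65 441.0 214.5 [ 0.5388553 -0.2583736  0.015    ]
bottle top 0.46 480.0 213.0 [ 0.53603386 -0.33375207  0.015     ]
bottle top 0.34 255.4 213.2 [0.56922602 0.09191339 0.015     ]
```

```bash
python3 -m jog '[{"translation":[0.8,0.163,0],"twist":0,"claw":90},{"translation":[0.8,0.163,0],"twist":0,"claw":90},{"translation":[0.8,0.163,0],"twist":0,"claw":90},{"translation":[0.8,0.163,0],"twist":0,"claw":90},{"translation":[0.8,0.163,0],"twist":0,"claw":90},{"translation":[0.8,0.163,0],"twist":0,"claw":90},{"translation":[0.8,0.163,0],"twist":0,"claw":90},{"translation":[0.8,0.163,0],"twist":0,"claw":90},{"translation":[0.8,0.163,0],"twist":0,"claw":90},{"translation":[0.8,0.163,0],"twist":0,"claw":90},{"translation":[0.8,0.163,0],"twist":0,"claw":90},{"translation":[0.8,0.163,0],"twist":0,"claw":90},{"translation":[0.77,0.16,0],"twist":0,"claw":90},{"translation":[0,0,0],"twist":0,"claw":90},{"translation":[0,0,0],"twist":0,"claw":90},{"translation":[0,0,0],"twist":0,"claw":90}]'
python3 d.py .5546 .1658 .059 t
```

```text
clock: 25.58
tool_pos: [0.5556, 0.1652, 0.2285]
eef_rot: [0.646, 0.763, -0.001, 0.0]
contact_force: [1.3, 0.4, -0.0]
opening: 0.897
clk 25.6 pos [0.5556 0.1652 0.2285] tilt [-0.001 -0.001 -1.   ] open 0.897 F [ 1.3  0.4 -0. ] | d units [ 0.03 -0.02  4.24] twist -0.05
```

```bash
python3 -m jog '[{"translation":[0.03,-0.02,0.6],"twist":-0.05,"claw":90},{"translation":[0,0,0.9],"twist":0,"claw":90},{"translation":[0,0,0.9],"twist":0,"claw":90},{"translation":[0,0,0.8],"twist":0,"claw":90},{"translation":[0,0,0.6],"twist":0,"claw":90},{"translation":[0,0,0.3],"twist":0,"claw":90},{"translation":[0,0,0.14],"twist":0,"claw":90},{"translation":[0,0,0],"twist":0,"claw":85},{"translation":[0,0,0],"twist":0,"claw":80},{"translation":[0,0,0],"twist":0,"claw":80}]'
python3 - <<'E'
from h import *
b=snap('side')['img'][200:350,170:330]
cv2.imwrite('pics/j1.png',cv2.resize(b,None,fx=3.5,fy=3.5,interpolation=cv2.INTER_CUBIC)[:,:,::-1])
E
python3 d.py .5546 .1658 .059 t
```

```text
clock: 26.42
tool_pos: [0.5559, 0.1672, 0.0607]
eef_rot: [0.644, 0.765, 0.001, 0.001]
contact_force: [-0.1, 0.6, 0.2]
opening: 0.798
clk 26.5 pos [0.5558 0.1672 0.0606] tilt [ 0.     0.003 -1.   ] open 0.798 F [-0.4  0.9  0. ] | d units [-0.03 -0.04  0.04] twist -0.0
```

View pics/j1.png

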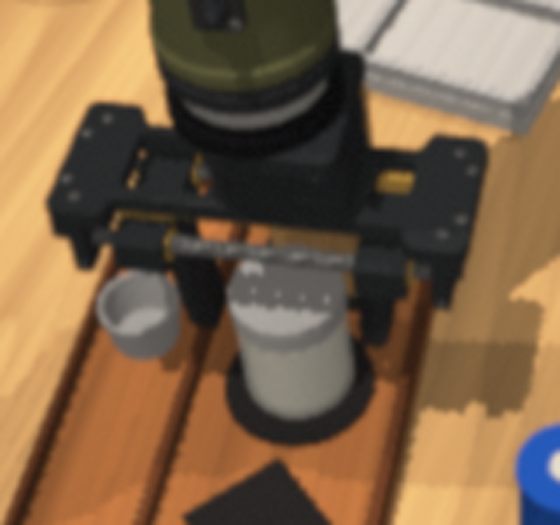

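The jar at (292,345) lies between the fingers, and the cup is clear. I close and lift.

```bash
python3 -m jog '[{"translation":[0,-0.02,0],"twist":0,"claw":72},{"translation":[0,0,0],"twist":0,"claw":66},{"translation":[0,0,0],"twist":0,"claw":62},{"translation":[0,0,0],"twist":0,"claw":40},{"translation":[0,0,0],"twist":0,"claw":0},{"translation":[0,0,0],"twist":0,"claw":0},{"translation":[0,0,0],"twist":0,"claw":0},{"translation":[0,0,0],"twist":0,"claw":0}]' 30
python3 -m jog '[{"translation":[0,0,-0.1],"twist":0,"claw":0},{"translation":[0,0,-0.4],"twist":0,"claw":0},{"translation":[0,0,-0.9],"twist":0,"claw":0},{"translation":[0,0,-0.9],"twist":0,"claw":0},{"translation":[0,0,-0.9],"twist":0,"claw":0},{"translation":[0,0,-0.9],"twist":0,"claw":0},{"translation":[0,0,-0.4],"twist":0,"claw":0},{"translation":[0,0,0],"twist":0,"claw":0},{"translation":[0,0,0],"twist":0,"claw":0}]'
python3 d.py .548 -.173 .24 r
```

```text
clock: 27.13
tool_pos: [0.5554, 0.1674, 0.06]
eef_rot: [0.644, 0.765, 0.001, 0.001]
contact_force: [2.6, -0.2, 5.3]
opening: 0.617
clock: 27.88
tool_pos: [0.5529, 0.1663, 0.2386]
eef_rot: [0.644, 0.765, -0.001, -0.0]
contact_force: [-0.2, -0.4, -3.7]
opening: 0.621
clk 27.9 pos [0.5529 0.1663 0.2386] tilt [-0.001 -0.002 -1.   ] open 0.621 F [-0.2 -0.4 -3.7] | d units [-8.34 -1.57 -0.03] twist 2.43
```

```bash
python3 -m jog '[{"translation":[-0.4,-0.08,0],"twist":0,"claw":0},{"translation":[-0.8,-0.15,0],"twist":0,"claw":0},{"translation":[-0.8,-0.15,0],"twist":0,"claw":0},{"translation":[-0.8,-0.15,0],"twist":0,"claw":0},{"translation":[-0.8,-0.15,0],"twist":0,"claw":0},{"translation":[-0.8,-0.15,0],"twist":0,"claw":0},{"translation":[-0.8,-0.15,0],"twist":0,"claw":0},{"translation":[-0.8,-0.15,0],"twist":0,"claw":0},{"translation":[-0.8,-0.15,0],"twist":0,"claw":0},{"translation":[-0.8,-0.15,0],"twist":0,"claw":0},{"translation":[-0.54,-0.14,0],"twist":0,"claw":0},{"translation":[-0.2,0,0],"twist":0.8,"claw":0},{"translation":[0,0,0],"twist":0.8,"claw":0},{"translation":[0,0,0],"twist":0.8,"claw":0},{"translation":[0,0,0],"twist":0,"claw":0},{"translation":[0,0,0],"twist":0,"claw":0},{"translation":[0,0,0],"twist":0,"claw":0}]'
python3 d.py .548 -.173 .0565 r
```

```text
clock: 29.3
tool_pos: [0.5481, -0.1721, 0.2376]
eef_rot: [0.734, 0.68, -0.001, -0.001]
contact_force: [-0.1, -0.4, -3.5]
opening: 0.619
clk 29.3 pos [ 0.5481 -0.1721  0.2376] tilt [ 0.    -0.003 -1.   ] open 0.619 F [-0.1 -0.4 -3.5] | d units [-0.02  0.01  4.53] twist 0.05
```

```bash
python3 -m jog '[{"translation":[-0.02,0.01,0.6],"twist":0.05,"claw":0},{"translation":[0,0,0.9],"twist":0,"claw":0},{"translation":[0,0,0.9],"twist":0,"claw":0},{"translation":[0,0,0.9],"twist":0,"claw":0},{"translation":[0,0,0.5],"twist":0,"claw":0},{"translation":[0,0,0.3],"twist":0,"claw":0},{"translation":[0,0,0.15],"twist":0,"claw":0},{"translation":[0,0,0],"twist":0,"claw":0},{"translation":[0,0,0],"twist":0,"claw":0},{"translation":[0,0,0],"twist":0,"claw":0},{"translation":[0,0,0],"twist":0,"claw":0}]'
python3 d.py .548 -.173 .0565 r
```

```text
clock: 30.22
tool_pos: [0.5505, -0.1736, 0.0706]
eef_rot: [0.736, 0.677, 0.001, 0.001]
contact_force: [-0.6, 0.5, -2.2]
opening: 0.619
clk 30.2 pos [ 0.5505 -0.1736  0.0706] tilt [-0.     0.003 -1.   ] open 0.619 F [-0.6  0.5 -2.2] | d units [ 0.01 -0.07  0.35] twist -0.02
```

```bash
python3 -m jog '[{"translation":[0,-0.04,0.12],"twist":0,"claw":0},{"translation":[0,0,0.1],"twist":0,"claw":0},{"translation":[0,0,0.05],"twist":0,"claw":0},{"translation":[0,0,0.03],"twist":0,"claw":0},{"translation":[0,0,0],"twist":0,"claw":0},{"translation":[0,0,0],"twist":0,"claw":0},{"translation":[0,0,0],"twist":0,"claw":0}]'
python3 -m jog '[{"translation":[0,0,0.03],"twist":0,"claw":0},{"translation":[0,0,0.03],"twist":0,"claw":0},{"translation":[0,0,0],"twist":0,"claw":0},{"translation":[0,0,0],"twist":0,"claw":0}]'
python3 d.py .548 -.173 .0565 r
```

```text
clock: 30.8
tool_pos: [0.5478, -0.1733, 0.0571]
eef_rot: [0.736, 0.677, -0.0, -0.0]
contact_force: [-0.6, 0.1, -2.3]
opening: 0.622
clock: 31.13
tool_pos: [0.5479, -0.1733, 0.0569]
eef_rot: [0.736, 0.677, -0.0, 0.001]
contact_force: [-4.5, 1.0, 16.9]
opening: 0.614
clk 31.1 pos [ 0.5479 -0.1733  0.0569] tilt [-0.001  0.001 -1.   ] open 0.614 F [-4.5  1.  16.9] | d units [0.01 0.   0.01] twist -0.02
```

```bash
python3 -m jog '[{"translation":[0,0,-0.04],"twist":0,"claw":60},{"translation":[0,0,0],"twist":0,"claw":66},{"translation":[0,0,0],"twist":0,"claw":70},{"translation":[0,0,0],"twist":0,"claw":76},{"translation":[0,0,0],"twist":0,"claw":82},{"translation":[0,0,0],"twist":0,"claw":85},{"translation":[0,0,0],"twist":0,"claw":85},{"translation":[0,0,-0.3],"twist":0,"claw":85},{"translation":[0,0,-0.7],"twist":0,"claw":85},{"translation":[0,0,-0.9],"twist":0,"claw":85},{"translation":[0,0,-0.9],"twist":0,"claw":85},{"translation":[0,0,-0.9],"twist":0,"claw":85},{"translation":[0,0,-0.7],"twist":0,"claw":85},{"translation":[0,0,0],"twist":-0.8,"claw":85},{"translation":[0,0,0],"twist":-0.8,"claw":85},{"translation":[0,0,0],"twist":-0.8,"claw":85},{"translation":[0,0,0],"twist":0,"claw":85}]'
python3 d.py .573 .088 .23 t
python3 - <<'E'
from h import *
for c in('side','top'):
    s=snap(c)
    for n,z in(('jar',.015),('carton',.018)):
        for d in r.spot_point(n,c)[:2]: v,u=d['location']; print(n,c,d['confidence'],u,v,back(s,u,v,z))
    if c=='side': b=s['img'][190:320,200:330]
cv2.imwrite('pics/k0.png',cv2.resize(b,None,fx=4.5,fy=4.5,interpolation=cv2.INTER_CUBIC)[:,:,::-1])
E
```

```text
clock: 32.55
tool_pos: [0.5477, -0.1734, 0.2333]
eef_rot: [0.645, 0.764, 0.0, 0.0]
contact_force: [-0.2, -0.7, 0.3]
opening: 0.851
clk 32.5 pos [ 0.5477 -0.1734  0.2333] tilt [-0.     0.001 -1.   ] open 0.851 F [-0.2 -0.7  0.3] | d units [6.34 1.72 0.08] twist -0.03
jar side 0.83 316.9 186.2 [ 0.55596376 -0.18234074  0.015     ]
carton side 0.62 261.9 271.6 [0.57615024 0.08914534 0.018     ]
jar top 0.66 396.7 214.5 [ 0.54540332 -0.17416516  0.015     ]
jar top 0.5 126.8 243.4 [0.53048736 0.33916919 0.015     ]
carton top 0.96 254.4 211.7 [0.57146913 0.09336852 0.018     ]
```

View pics/k0.png

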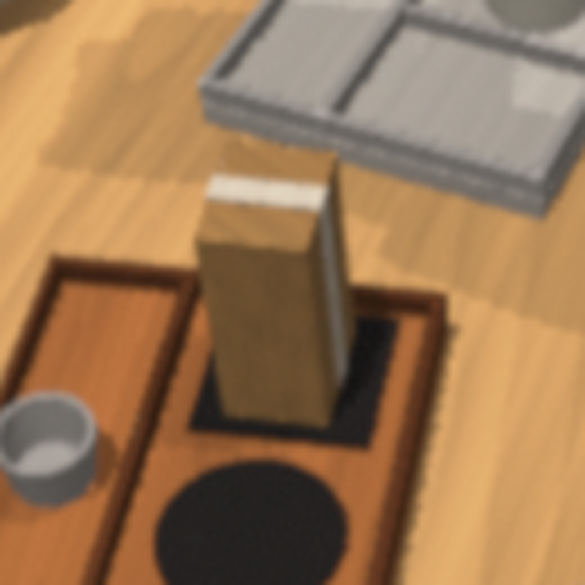

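The carton is clear now (near top edge (198,240)-(313,250), near base edge (220,415)-(332,428)). I fit its pose and yaw.

```bash
python3 - <<'E'
from h import *
from scipy.optimize import least_squares
S=snap('side');T=snap('top')
# local corners (x 44, y 54): near-left seen from side = (+x,+y)
A=lambda sx,sy,z:(sx*.022,sy*.027,z)
ms=[A(1,1,.123),A(-1,1,.123),A(-1,-1,.123),A(1,-1,.123),A(1,1,.018),A(-1,1,.018),A(-1,-1,.018)]
ps=np.array([(198,240),(313,250),(338,155),(228,140),(220,415),(332,428),(355,380)])/4.5+[200,190]
mt=[A(1,1,.123),A(1,-1,.123),A(-1,-1,.123),A(-1,1,.123),A(-1,1,.018),A(-1,-1,.018)]
pt=np.array([(40,92),(208,50),(240,180),(72,222),(110,303),(265,265)])/5.5+[225,170]
def w(p,m):
    m=np.array(m);c,d=np.cos(p[2]),np.sin(p[2]);return np.c_[m[:,:2]@np.array([[c,d],[-d,c]])+p[:2],m[:,2]]
for l in('s','t','st'):
    f=least_squares(lambda p:np.concatenate([(proj(s,w(p,m))-q).ravel() for k,s,m,q in(('s',S,ms,ps),('t',T,mt,pt)) if k in l]),[.573,.088,.17],x_scale=[.1]*3)
    print(l,f.x.round(4),f.fun.round(1).tolist())
E
```

```text
s [0.5681 0.0934 0.1244] [-1.2, 0.9, -1.5, 2.1, 0.9, 1.0, 1.1, 1.3, 0.7, 1.4, -0.9, 2.0, 1.0, -9.3]
t [0.5727 0.0891 0.172 ] [-0.1, -0.3, -0.0, -0.2, 0.1, 0.0, -0.3, 0.1, 0.3, 0.3, 0.0, 0.2]
st [0.5707 0.0906 0.1557] [-1.5, -0.2, -1.7, 0.4, -0.2, -0.7, -0.2, 0.1, 0.4, 0.3, -1.1, 0.2, -0.0, -11.0, -0.7, 0.6, -0.5, 1.1, -0.8, 1.5, -1.3, 1.1, -0.6, 1.2, -0.8, 1.5]
```

```bash
python3 - <<'E'
from h import *
b=snap('top')['img'][165:250,220:300]
cv2.imwrite('pics/k1.png',cv2.resize(np.uint8(255*(b/255.)**.6),None,fx=7,fy=7,interpolation=cv2.INTER_CUBIC)[:,:,::-1])
E
```

```text
(no output)
```

View pics/k1.png

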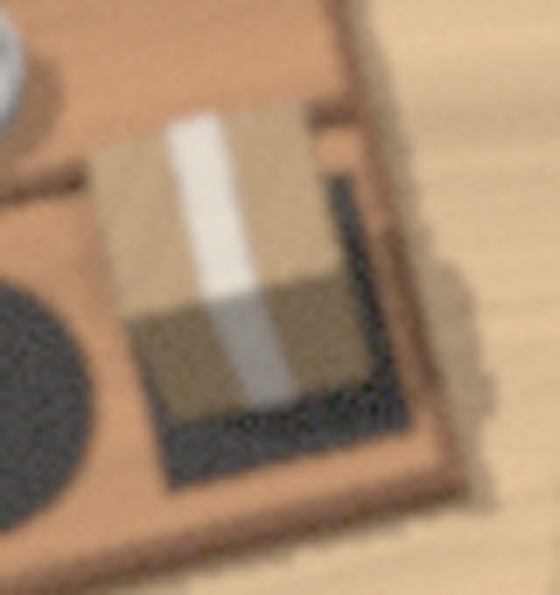

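Carton top face corners are (88,155), (305,105), (343,270), (128,318), and its front base edge is (172,418)-(370,375).

```bash
python3 - <<'E'
from h import *
from scipy.optimize import least_squares
S=snap('side');T=snap('top')
A=lambda sx,sy,z:(sx*.022,sy*.027,z)
ms=[A(1,1,.123),A(-1,1,.123),A(-1,-1,.123),A(1,-1,.123),A(1,1,.018),A(-1,1,.018)]
ps=np.array([(198,240),(313,250),(338,155),(228,140),(220,415),(332,428)])/4.5+[200,190]
mt=[A(1,1,.123),A(1,-1,.123),A(-1,-1,.123),A(-1,1,.123),A(-1,1,.018),A(-1,-1,.018)]
pt=np.array([(88,155),(305,105),(343,270),(128,318),(172,418),(370,375)])/7+[220,165]
def w(p,m):
    m=np.array(m);c,d=np.cos(p[2]),np.sin(p[2]);return np.c_[m[:,:2]@np.array([[c,d],[-d,c]])+p[:2],m[:,2]]
for l in('s','t','st'):
    f=least_squares(lambda p:np.concatenate([(proj(s,w(p,m))-q).ravel() for k,s,m,q in(('s',S,ms,ps),('t',T,mt,pt)) if k in l]),[.573,.088,.17],x_scale=[.1]*3)
    print(l,f.x.round(4),f.fun.round(1).tolist())
E
python3 d.py .571 .0905 .24 t
```

```text
s [0.5696 0.0901 0.1746] [-0.6, -0.0, -0.6, 0.2, 0.2, -0.9, 0.1, 0.2, 1.2, 0.5, -0.2, 0.0]
t [0.572  0.0887 0.1502] [0.0, -0.7, -0.2, -0.5, -0.2, -0.1, -0.6, 0.1, 0.6, 0.7, 0.4, 0.5]
st [0.5709 0.0892 0.1669] [-1.2, -0.7, -1.3, -0.3, -0.2, -1.3, -0.2, -0.4, 0.7, -0.1, -0.8, -0.4, -0.3, 0.2, -0.6, -0.1, -0.3, 0.3, -0.5, 1.0, 0.7, 1.5, 0.4, 0.8]
clk 33.1 pos [ 0.5479 -0.1732  0.2323] tilt [-0. -0. -1.] open 0.853 F [ 0.2  1.3 -0.1] | d units [ 6.4   1.66 -0.19] twist -0.05
```

```bash
python3 -m jog '[{"translation":[0.796,0.208,0],"twist":0,"claw":85},{"translation":[0.796,0.208,0],"twist":0,"claw":85},{"translation":[0.796,0.208,0],"twist":0,"claw":85},{"translation":[0.796,0.208,0],"twist":0,"claw":85},{"translation":[0.796,0.208,0],"twist":0,"claw":80},{"translation":[0.796,0.208,0],"twist":0,"claw":80},{"translation":[0.796,0.208,0],"twist":0,"claw":80},{"translation":[0.796,0.208,0],"twist":0,"claw":80},{"translation":[0,0,0],"twist":0,"claw":80},{"translation":[0,0,0],"twist":0,"claw":80},{"translation":[0,0,0],"twist":0,"claw":80}]'
python3 d.py .571 .0892 .07 t
```

```text
clock: 34.02
tool_pos: [0.5711, 0.0882, 0.2321]
eef_rot: [0.646, 0.763, -0.001, 0.0]
contact_force: [0.6, -1.5, 0.6]
opening: 0.803
clk 34.0 pos [0.5711 0.0882 0.2321] tilt [-0.001 -0.001 -1.   ] open 0.803 F [ 0.6 -1.5  0.6] | d units [0.03 0.   4.05] twist -0.05
```

```bash
python3 -m jog '[{"translation":[0.03,0,0.6],"twist":0,"claw":80},{"translation":[0,0,0.9],"twist":0,"claw":80},{"translation":[0,0,0.9],"twist":0,"claw":80},{"translation":[0,0,0.8],"twist":0,"claw":80},{"translation":[0,0,0.5],"twist":0,"claw":80},{"translation":[0,0,0.35],"twist":0,"claw":80},{"translation":[0,0,0],"twist":0,"claw":75},{"translation":[0,0,0],"twist":0,"claw":70},{"translation":[0,0,0],"twist":0,"claw":65}]'
python3 d.py .571 .0892 .07 t
python3 -m jog '[{"translation":[0,0,0],"twist":0,"claw":58},{"translation":[0,0,0],"twist":0,"claw":54},{"translation":[0,0,0],"twist":0,"claw":50},{"translation":[0,0,0],"twist":0,"claw":30},{"translation":[0,0,0],"twist":0,"claw":0},{"translation":[0,0,0],"twist":0,"claw":0},{"translation":[0,0,0],"twist":0,"claw":0},{"translation":[0,0,0],"twist":0,"claw":0}]' 20
python3 -m jog '[{"translation":[0,0,-0.1],"twist":0,"claw":0},{"translation":[0,0,-0.4],"twist":0,"claw":0},{"translation":[0,0,-0.9],"twist":0,"claw":0},{"translation":[0,0,-0.9],"twist":0,"claw":0},{"translation":[0,0,-0.9],"twist":0,"claw":0},{"translation":[0,0,-0.9],"twist":0,"claw":0},{"translation":[0,0,-0.4],"twist":0,"claw":0},{"translation":[0,0,0],"twist":0,"claw":0},{"translation":[0,0,0],"twist":0,"claw":0}]'
python3 d.py .5549 -.0893 .25 r
```

```text
clock: 34.77
tool_pos: [0.5718, 0.0892, 0.0712]
eef_rot: [0.646, 0.763, 0.0, 0.001]
contact_force: [-0.8, 0.8, -0.1]
opening: 0.657
clk 34.8 pos [0.5718 0.0892 0.0712] tilt [-0.     0.001 -1.   ] open 0.657 F [-0.8  0.8 -0.1] | d units [ 0.   -0.02  0.03] twist -0.07
clock: 35.43
tool_pos: [0.5718, 0.0902, 0.0712]
eef_rot: [0.646, 0.764, 0.001, 0.001]
contact_force: [0.3, -0.3, 6.3]
opening: 0.499
clock: 36.18
tool_pos: [0.5708, 0.09, 0.2505]
eef_rot: [0.646, 0.764, 0.0, 0.0]
contact_force: [-0.6, -0.2, -2.1]
opening: 0.506
clk 36.2 pos [0.5708 0.09   0.2505] tilt [-0.  0. -1.] open 0.506 F [-0.6 -0.2 -2.1] | d units [-4.35 -1.14  0.01] twist 2.38
```

```bash
python3 -m jog '[{"translation":[-0.4,-0.1,0],"twist":0,"claw":0},{"translation":[-0.8,-0.21,0],"twist":0,"claw":0},{"translation":[-0.8,-0.21,0],"twist":0,"claw":0},{"translation":[-0.8,-0.21,0],"twist":0,"claw":0},{"translation":[-0.8,-0.21,0],"twist":0,"claw":0},{"translation":[-0.55,-0.15,0],"twist":0,"claw":0},{"translation":[-0.2,-0.05,0],"twist":0,"claw":0},{"translation":[0,0,0],"twist":0.8,"claw":0},{"translation":[0,0,0],"twist":0.8,"claw":0},{"translation":[0,0,0],"twist":0.8,"claw":0},{"translation":[0,0,0],"twist":0,"claw":0},{"translation":[0,0,0],"twist":0,"claw":0},{"translation":[0,0,0],"twist":0,"claw":0}]'
python3 d.py .5549 -.0893 .0675 r
```

```text
clock: 37.27
tool_pos: [0.5545, -0.0882, 0.2494]
eef_rot: [0.735, 0.678, -0.0, -0.001]
contact_force: [-0.2, 0.0, -1.3]
opening: 0.499
clk 37.3 pos [ 0.5545 -0.0882  0.2494] tilt [ 0.    -0.002 -1.   ] open 0.499 F [-0.2  0.  -1.3] | d units [-0.03  0.02  4.55] twist 0.01
```

```bash
python3 -m jog '[{"translation":[-0.03,0,0.6],"twist":0,"claw":0},{"translation":[0,0,0.9],"twist":0,"claw":0},{"translation":[0,0,0.9],"twist":0,"claw":0},{"translation":[0,0,0.9],"twist":0,"claw":0},{"translation":[0,0,0.5],"twist":0,"claw":0},{"translation":[0,0,0.3],"twist":0,"claw":0},{"translation":[0,0,0.15],"twist":0,"claw":0},{"translation":[0,0,0],"twist":0,"claw":0},{"translation":[0,0,0],"twist":0,"claw":0},{"translation":[0,0,0],"twist":0,"claw":0},{"translation":[0,0,0],"twist":0,"claw":0}]'
python3 d.py .5549 -.0893 .0675 r
```

```text
clock: 38.18
tool_pos: [0.5557, -0.0903, 0.0815]
eef_rot: [0.736, 0.677, 0.001, 0.001]
contact_force: [0.4, -0.2, -1.3]
opening: 0.499
clk 38.2 pos [ 0.5557 -0.0903  0.0815] tilt [ 0.     0.002 -1.   ] open 0.499 F [ 0.4 -0.2 -1.3] | d units [ 0.02 -0.02  0.35] twist -0.02
```

```bash
python3 -m jog '[{"translation":[0.01,-0.01,0.12],"twist":0,"claw":0},{"translation":[0,0,0.1],"twist":0,"claw":0},{"translation":[0,0,0.05],"twist":0,"claw":0},{"translation":[0,0,0.03],"twist":0,"claw":0},{"translation":[0,0,0],"twist":0,"claw":0},{"translation":[0,0,0],"twist":0,"claw":0},{"translation":[0,0,0],"twist":0,"claw":0}]'
python3 -m jog '[{"translation":[0,0,0.03],"twist":0,"claw":0},{"translation":[0,0,0.03],"twist":0,"claw":0},{"translation":[0,0,0],"twist":0,"claw":0},{"translation":[0,0,0],"twist":0,"claw":0}]'
python3 d.py .5549 -.0893 .0675 r
```

```text
clock: 38.77
tool_pos: [0.5545, -0.0897, 0.0683]
eef_rot: [0.736, 0.677, 0.0, 0.0]
contact_force: [0.0, -0.7, -1.8]
opening: 0.497
clock: 39.1
tool_pos: [0.5546, -0.0897, 0.0681]
eef_rot: [0.736, 0.677, 0.0, 0.001]
contact_force: [-4.5, 0.4, 17.9]
opening: 0.497
clk 39.1 pos [ 0.5546 -0.0897  0.0681] tilt [-0.001  0.001 -1.   ] open 0.497 F [-4.5  0.4 17.9] | d units [0.01 0.01 0.01] twist -0.03
```

Touching the floor. I release, rise, then move aside along the row for a clear view.

```bash
python3 -m jog '[{"translation":[0,0,-0.04],"twist":0,"claw":45},{"translation":[0,0,0],"twist":0,"claw":52},{"translation":[0,0,0],"twist":0,"claw":58},{"translation":[0,0,0],"twist":0,"claw":65},{"translation":[0,0,0],"twist":0,"claw":72},{"translation":[0,0,0],"twist":0,"claw":80},{"translation":[0,0,0],"twist":0,"claw":80},{"translation":[0,0,-0.3],"twist":0,"claw":80},{"translation":[0,0,-0.7],"twist":0,"claw":80},{"translation":[0,0,-0.9],"twist":0,"claw":80},{"translation":[0,0,-0.9],"twist":0,"claw":80},{"translation":[0,0,-0.9],"twist":0,"claw":80},{"translation":[0,0,-0.9],"twist":0,"claw":80},{"translation":[0.8,0,0],"twist":0,"claw":80},{"translation":[0.8,0,0],"twist":0,"claw":80},{"translation":[0.8,0,0],"twist":0,"claw":80},{"translation":[0.8,0,0],"twist":0,"claw":80},{"translation":[0.8,0,0],"twist":0,"claw":80},{"translation":[0.8,0,0],"twist":0,"claw":80},{"translation":[0.8,0,0],"twist":0,"claw":80}]'
python3 -m jog '[{"translation":[0.8,0,0],"twist":0,"claw":80},{"translation":[0.8,0,0],"twist":0,"claw":80},{"translation":[0.8,0,0],"twist":0,"claw":80},{"translation":[0,0,0],"twist":0,"claw":80},{"translation":[0,0,0],"twist":0,"claw":80}]'
python3 - <<'E'
from h import *
F=json.load(open('final.json'))['rack'];c,d=np.cos(F[2]),np.sin(F[2]);im=[]
rad=dict(bottle=(.026,.013,.13),can=(.022,.022,.091),jar=(.027,.028,.07),carton=(.027,.027,.105)); t=np.linspace(0,6.28,50)
for k,b,sc in(('top',(315,135,525,260),2.8),('side',(230,90,400,250),2)):
    s=snap(k); u0,v0,u1,v1=b; sc=3.8 if k=='top' else 2.6
    i=cv2.resize(s['img'][v0:v1,u0:u1,::-1],None,fx=588/(u1-u0) if 0 else sc,fy=sc,interpolation=cv2.INTER_CUBIC) if 0 else cv2.resize(np.ascontiguousarray(s['img'][v0:v1,u0:u1,::-1]),None,fx=(sc:=2.0 if k=='top' else 2.2),fy=sc,interpolation=cv2.INTER_CUBIC)
    for n,y in zip(rad,(-.126,-.042,.042,.126)):
        ctr=np.array([F[0]-d*y,F[1]+c*y]); r0,r1,h=rad[n]
        for q,z in((r0,.015),(r1,.015+h)):
            pts=np.c_[ctr[0]+q*np.cos(t),ctr[1]+q*np.sin(t),np.full(50,z)]
            if n=='carton':
                l=np.array([(.022,.027),(-.022,.027),(-.022,-.027),(.022,-.027)])@np.array([[c,d],[-d,c]])+ctr; pts=np.c_[l,np.full(4,z)]
            cv2.polylines(i,[np.int32((proj(s,pts)-[u0,v0]+.5)*sc)],True,(0,0,255),1)
        for e in r.spot_point(n,k)[:2]:
            P=back(s,*e['location'][::-1],.015)[:2]-F[:2]; L=[P@[c,d],P@[-d,c]]
            if abs(L[1])<.2: print(k,n,round(e['confidence'],2),'rack frame',np.round(L,3),'want y',y)
    im.append(i)
H=max(i.shape[0] for i in im); cv2.imwrite('pics/end.png',np.hstack([cv2.copyMakeBorder(i,0,H-i.shape[0],0,0,cv2.BORDER_CONSTANT) for i in im]))
print(r.get_state()['clock'],r.get_state()['tool_pos'])
E
```

```text
clock: 40.77
tool_pos: [0.5731, 0.1349, 0.2514]
eef_rot: [0.736, 0.677, -0.0, 0.0]
contact_force: [0.7, -1.0, 0.3]
opening: 0.8
clock: 41.18
tool_pos: [0.5806, 0.2319, 0.2512]
eef_rot: [0.735, 0.678, 0.0, -0.001]
contact_force: [-0.2, 0.1, 0.0]
opening: 0.801
top bottle 0.56 rack frame [ 0.    -0.121] want y -0.126
top can 0.87 rack frame [-0.001 -0.047] want y -0.042
top jar 0.75 rack frame [0.001 0.04 ] want y 0.042
top carton 0.8 rack frame [-0.     0.127] want y 0.126
side bottle 0.68 rack frame [ 0.001 -0.128] want y -0.126
side can 0.75 rack frame [ 0.002 -0.039] want y -0.042
side jar 0.56 rack frame [0.009 0.042] want y 0.042
side carton 0.77 rack frame [-0.003  0.129] want y 0.126
41.6833 [0.58160664 0.22854223 0.25158857]
```

View pics/end.png

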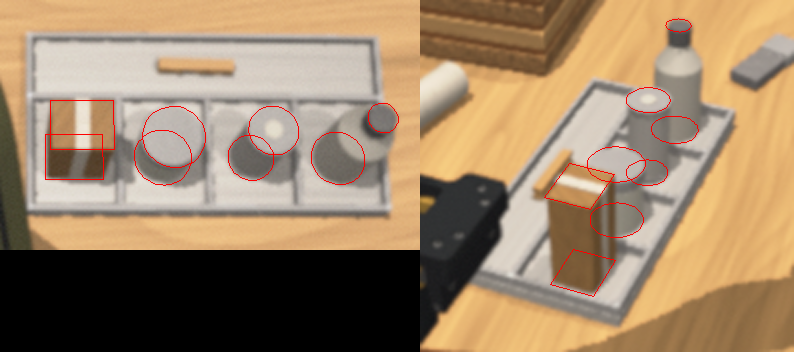

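All four stand upright and centred in the right order. In the end picture the carton is at (80,140), the jar at (170,145), the can at (265,145) and the bottle at (350,150), each within a pixel or so of its target outline. I hand in.

```bash
python3 -c "
from plant import r
print(r.finish_job())"
```

```text
the job is handed in; nothing more can be done
None
```

All four supplies now stand in the rack in reverse order. From right to left as the robot sees them, they are bottle, can, jar and carton. The blue look-alike of the can was left alone.

- **Time and force:** the job took about 42 s of the 115 s allowed. The highest wrist force in the readings was about 18 N, when setting the carton down.
- **Final check:** both cameras show all four upright, with the target outlines matching to about a pixel. The network positions are within about 5 mm of each bay centre.
- **One disagreement:** the side camera puts the jar 9 mm off centre along x. That view of it is partly hidden by the carton, and the top view puts it within 2 mm, so I trusted the top view.
- **Setback:** the network once gave the blue can's position as the can. I replaced it with my own measurement of the aluminium can's lid before reaching for it.

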